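# Step the gas selector to the green outlet and purge it

## Task

Push the red tab of the gas selector dial around, from its side and without pinching it, until it clicks into the stop that points at the green cap. Then press the orange purge button on the selector all the way down and let it come back up. Do not press the button before the tab points at green, do not force the selector, and leave the things standing around it where they are.

Things in the scene. Friction and masses are not known exactly. Their poses are not given: they have to be found in the camera images.
- gas_selector: Grey gas selector bolted to the table: round housing 172 mm across, deck 50.5 mm high, black dial on top, and a block 84 mm wide, 40 mm high, reaching 155 mm from the dial's axis along -x, with the orange button. Origin: on the table under the dial's axis; z up, x from the button towards the outlets, whose brass barbs (26 mm high) reach 106 mm from the axis below the colour caps.
- dial (a joint): Dial angle in rad, growing counter-clockwise from above; the tab's direction in the selector's frame is joint - 1.833. A sprung ball draws it into the nearest stop: 0 and 0.524 (blank, starts near one of these), 1.047, 1.571, 2.094, 2.618 (the four outlets), 3.142 (blank). End stops -0.12 and 3.26. Stepping takes 2 to 4 N at the tab, either way; past half a step (0.26) it clicks on by itself.
- tab (a point): Middle of the red tab, an upright lug on the dial's rim: 32 mm long radially (34 to 66 mm from the axis), 14 mm wide, 56 to 91.5 mm above the table, white line on top. Point 50 mm from the axis, 74 mm up; its x axis points outwards along the tab. The dial is 92 mm across, its top 62 mm above the table, with a hub of radius 17 mm up to 67 mm.
- tab_line (a point): Point on the tab's centre line produced outwards, 76 mm from the dial's axis, just over the deck: it lies over the cap of an outlet when the tab points at that outlet.
- cap_green: Green round colour cap, 17 mm across, 2 mm high, fixed on the deck 76 mm from the dial's axis, 50.5 mm above the table, at one of the four outlets (-45, -15, 15 or 45 degrees from the selector's x axis, counter-clockwise positive); which outlet varies. Origin: centre of its underside.
- cap_yellow: Yellow cap, same shape, at another outlet.
- cap_blue: Blue cap, same shape, at another outlet.
- cap_white: White cap, same shape, at another outlet.
- purge (a joint): Travel of the orange push button in m: 0 is up, 0.006 is fully down; a spring brings it back, 5 N push it fully down.
- purge_top (a point): Centre of the top face of the orange button (28 mm across), 62 mm above the table, 118 mm from the dial's axis along the selector's -x; it is pressed straight down.
- gas_cup: Pink ceramic torch cup standing loose on the table, 23 mm across, 47 mm high; origin at the centre of its underside. Leave alone.
- tip_box: Small beige carton 45 x 75 x 26 mm, loose; origin at the centre of its underside. Leave alone.
- steel_mug: Grey steel mug 81 mm across (112 with its handle), 90 mm high, loose; origin at the centre of its underside. Leave alone.
- weld_magnet: Flat black arrow-shaped welding magnet 60 x 83 x 16 mm, loose; origin at the centre of its underside. Leave alone.

How it is judged:
By the outcome, as a careful person would: the job done as asked, in the order asked, and still so for the second after the job is handed in, with the robot touching nothing.
It also fails if it takes over 45 s, if anything falls off the work surface, if the arm or the gripper's body presses on something with over 40 N, if the wrist force passes 120 N, or if a joint passes its speed limit or range.

## Robot

A 6-joint arm with a two-finger parallel gripper is mounted at the origin on a cart in front of the work surface, level with it; the furniture and walls round the work are solid. World frame = base frame: x ahead of the robot, y to its left, z up, the work surface at z = 0. Lengths are in m, angles in rad, forces in N, time in s.
With the tool pointing down it reaches from about 0.375 to 0.9 m from the base axis. Payload 3.1 kg.
Tool frame: the origin (TCP) lies between the finger pads; the fingertips stand 14 mm ahead of it and the grasp point (between the pads) lies 5 mm behind it (robot.finger_overhang is the distance from the TCP to the fingertips, in m); z points along the fingers, y is the line along which they close (so a half turn about z gives the same grasp; the last joint's range is limited). The gripper opens to 87 mm and grips with 3 to 60 N. Pads are 19 mm wide; open, the fingers measure 117 mm over their backs; the gripper's body (75 mm by 190 mm) begins 51 mm behind the grasp point.
Start: joints at [-1.419, 0.527, 1.433, -0, 1.181, -0.178], TCP at [0.203, -0.591, 0.237] pointing down, gripper open.
Joint ranges: [-3.08, 3.08], [-0.75, 2.2], [0.22, 2.44], [-1.43, 4.57], [0, 2.65], [-2.85, 2.85]. Speed limits (rad/s): [2.79, 2.79, 3.14, 3.14, 3.14, 3.14].

## Interface

Orientations are given as a unit quaternion [x, y, z, w].
In Python, from rig import monitor, cams, workorder, robot gives the robot as it stands.
- The arm moves only by the tool send_rows, never from a script. Its argument "moves" is one flat list of numbers, 7 for each row, row after row: the opening, from 0 (shut) to 1 (fully open), then the shift along the world's x, y, z in cm, then the turn, a rotation vector about the world's x, y, z in rad. A call has 1 to 5 rows; each row is the pose to reach, as a shift and turn from the pose commanded when the call began; what a row does not reach only later rows make up. A row lasts 1/12 s, in which the tool goes at most 41.7 mm and 7.16 degrees, less where a joint would pass 70% of its speed; a pose out of reach is approached as far as the arm can. A call with a gripper value outside its range is refused whole. The fingers move at their own pace and stop on an object; "grip_force" is the grip in N (left out, the last holds). Time passes only in rows, so rows that repeat a pose let the fingers close. It gives the time, the measured TCP pose, the force, the opening and the grip force at its end, in the units of the state.
- monitor.get_obs(): the state, without advancing time (a new reading comes with each control period).
- cams.camera(name): name is "scene" or "top" or "wrist"; returns a dict with "pixels" (384x512x3 uint8, blue, green, red), "range_z" (384x512 float32, m along the optical axis (not along the pixel's ray), 0 where there is no reading), "fovy" (degrees; the focal length in pixels is half the picture's height over the tangent of half this angle, whatever the lens; pixels are square), "cx", "cy" (the principal point, pixels), "rvec" (rotation vector, rad) and "tvec" (3), from world to camera coordinates, as OpenCV has them; the wrist camera has in their place "hand_eye" (4x4, takes a point from camera to tool coordinates, whose origin is the TCP and whose axes are the flange's). Camera axes: x right, y down, z forward; pixel columns grow to the right and rows downward; lengths in m; the calibration is good to about 2 mm. The wrist camera is an equidistant fisheye: a pixel r from the principal point sees the ray r / f radians off the axis. A picture is of the moment at which its call begins: read the wrist's pose just before it.
- workorder.hand_in(): hands the job in; it is judged then, once.
The state is a dict: "time": time; "q": joint angles; "joint_velocities": joint speeds; "joint_torque": joint torques, N m; "position": TCP position; "tool_rot": TCP orientation; "ft_force": force on the tool from outside, world axes, zero at the start; "moment": the same for the moment, N m; "grip_width": finger opening in m; "grip_force": force on a finger pad.
Only numpy, scipy, OpenCV 4.12 (cv2) and the standard library are available. Lean on these libraries where they do the work, as an engineer would, in place of code of your own. Each camera call takes 0.05 s, during which the arm holds its last target. There are 200 camera calls.

## Working session

There is one attempt and no reset: what is moved stays moved. The work goes in short steps, Python scripts to look and compute and a tool call to move; the robot and the scene stay as the last step left them, time stands still between calls to the robot, and variables do not carry over. Pictures are saved under pics/ and viewed, at most 10 in all, crops included, and the job is handed in when it is done.

Besides the shell and the picture viewer there is one more tool, called after "Request:" in YAML: its name, and indented under it one key for each argument. send_rows: Moves the arm, as the interface text tells. Its arguments: {"type":"object","properties":{"moves":{"type":"array","items":{"type":"number"}},"grip_force":{"type":"number"}},"required":["moves"]}

```bash
mkdir -p pics; cat > h.py <<'E'
import numpy as np, cv2
from rig import monitor, cams, workorder, robot
def cam(n):
    c=cams.camera(n); c['f']=c['pixels'].shape[0]/2/np.tan(np.radians(c['fovy']/2)); return c
def plane(c,u,v,z):
    R=cv2.Rodrigues(np.array(c['rvec'],float))[0]; t=np.array(c['tvec'],float).ravel()
    o=-R.T@t; d=R.T@np.array([(u-c['cx'])/c['f'],(v-c['cy'])/c['f'],1.])
    return o+d*(z-o[2])/d[2]
E
python3 - <<'E'
from h import *
a=cam('top');b=cam('scene')
for n,c in(('top',a),('scene',b)):
    cv2.imwrite(f'pics/{n}0.png',c['pixels']); np.save(n+'.npy',c,allow_pickle=True)
    print(n,c['rvec'],c['tvec'],c['fovy'])
print(monitor.get_obs())
E
```

```text
top [ 2.18764092 -2.16349864  0.13332317] [0.11874959 0.52830112 1.0889195 ] 42.68779639595179
scene [ 1.01222572 -2.29965284  1.17389775] [0.44133404 0.25303236 0.67585749] 52.74665706654952
{'time': 0.1, 'q': array([-1.41849503e+00,  5.28397823e-01,  1.43379978e+00, -5.83903222e-07,
        1.18137120e+00, -1.78500823e-01]), 'joint_velocities': array([ 0.0007688 , -0.0036889 , -0.00031931, -0.0013306 ,  0.00188695,
       -0.00068384]), 'joint_torque': array([-6.38520723e-04, -4.40984023e+01, -1.77151197e+01,  6.35001669e-02,
        5.34179772e-02, -3.76233982e-05]), 'position': array([ 0.20292982, -0.59046266,  0.23564617]), 'tool_rot': array([ 9.86351901e-01,  1.64647961e-01,  1.26732259e-05, -9.87994413e-04]), 'ft_force': array([-0.26978343,  0.62309196,  0.08132952]), 'moment': array([-0.00925365, -0.00771876, -0.01859481]), 'grip_force': 0.0, 'grip_width': 0.0871355697375785}
```

View pics/top0.png

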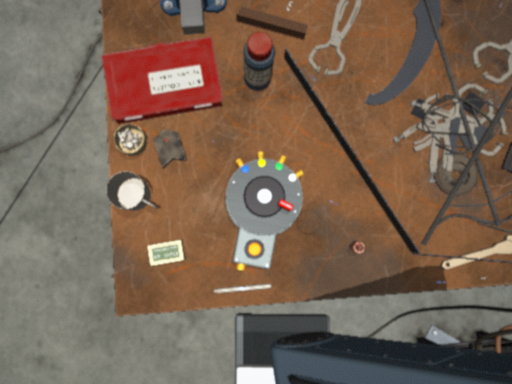

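View pics/scene0.png

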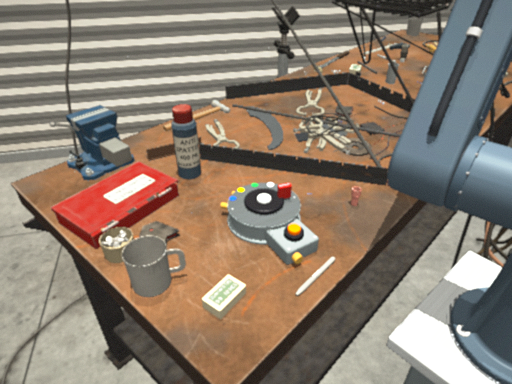

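The top view shows the selector at about (265,196), the tab at (286,206) pointing right and slightly towards the robot, and the button at (255,249). The caps are blue (244,169), yellow (262,162), green (279,167) and white (293,177). The mug, carton and magnet are to the left and the cup is at (358,247). I'll measure these next.

```bash
cat > meas.py <<'E'
from h import *
def blobs(img,lo,hi,box,amin=5):
    hsv=cv2.cvtColor(img,cv2.COLOR_BGR2HSV); m=cv2.inRange(hsv,np.array(lo),np.array(hi))
    k=np.zeros_like(m); x0,y0,x1,y1=box; k[y0:y1,x0:x1]=m[y0:y1,x0:x1]
    n,l,s,c=cv2.connectedComponentsWithStats(k); return [(s[i,4],c[i]) for i in range(1,n) if s[i,4]>=amin]
E
python3 - <<'E'
from meas import *
c=np.load('top.npy',allow_pickle=True).item()
box=(225,150,310,275)
for n,lo,hi,z in(('blue',(100,120,80),(125,255,255),.0525),('green',(45,80,80),(80,255,255),.0525),('yel',(22,120,120),(32,255,255),.0525),('white',(0,0,210),(180,50,255),.0525),('red',(0,150,80),(8,255,255),.0915),('red2',(172,150,80),(180,255,255),.0915),('orange',(10,150,120),(24,255,255),.062)):
    for a,p in blobs(c['pixels'],lo,hi,box): print(n,a,p.round(1),plane(c,*p,z).round(4), c['range_z'][int(p[1]),int(p[0])])
for n,p,z in (('cup',(358,247),.047),('mug',(130,190),.09),('box',(166,252),.026),('mag',(170,149),.016)): print(n,plane(c,*p,z).round(3))
E
python3 -c "
import cv2
i=cv2.imread('pics/top0.png')[145:280,215:320]
cv2.imwrite('pics/c0.png',cv2.resize(i,None,fx=4.4,fy=4.4,interpolation=2))"
```

```text
blue 45 [244.8 168.6] [0.5929 0.1451 0.0525] 1.096632
green 54 [278.4 166.1] [0.5993 0.0699 0.0525] 1.0973176
yel 75 [260.9 160.3] [0.6121 0.1091 0.0525] 1.0983791
yel 21 [281.8 159.5] [0.6144 0.0624 0.0525] 1.1204977
yel 20 [239.4 162.4] [0.6067 0.1571 0.0525] 1.1218898
yel 18 [298.8 173.3] [0.5838 0.0243 0.0525] 1.1182473
yel 92 [254.1 248.9] [0.4147 0.1226 0.0525] 1.0686033
yel 32 [240.4 266.7] [0.3756 0.1519 0.0525] 1.0929366
white 50 [292.  177.2] [0.5746 0.0395 0.0525] 1.0977182
white 157 [264.1 195.5] [0.5328 0.1014 0.0525] 0.0
white 235 [242.6 248. ] [0.4165 0.1478 0.0525] 1.092421
white 46 [267.5 241.6] [0.4309 0.0932 0.0525] 1.0926964
white 105 [265.2 258.3] [0.3945 0.0981 0.0525] 1.089725
red 63 [284.3 204.8] [0.509  0.0596 0.0915] 1.0507321
orange 53 [260.4 154.3] [0.6238 0.1109 0.062 ] 1.120866
orange 13 [307.3 151. ] [0.6326 0.0064 0.062 ] 1.1534444
orange 45 [282.6 158.3] [0.6155 0.0615 0.062 ] 1.1202052
orange 52 [238.8 161.3] [0.6073 0.1585 0.062 ] 1.1202762
orange 41 [297.1 163.2] [0.6048 0.0291 0.062 ] 1.154869
orange 53 [299.5 172.6] [0.5837 0.0238 0.062 ] 1.1210617
orange 66 [254.2 248.4] [0.4158 0.1225 0.062 ] 1.0686033
orange 126 [240.5 267.6] [0.374  0.1517 0.062 ] 1.0970501
cup [ 0.421 -0.108  0.047]
mug [0.537 0.389 0.09 ]
box [0.406 0.319 0.026]
mag [0.642 0.318 0.016]
```

View pics/c0.png

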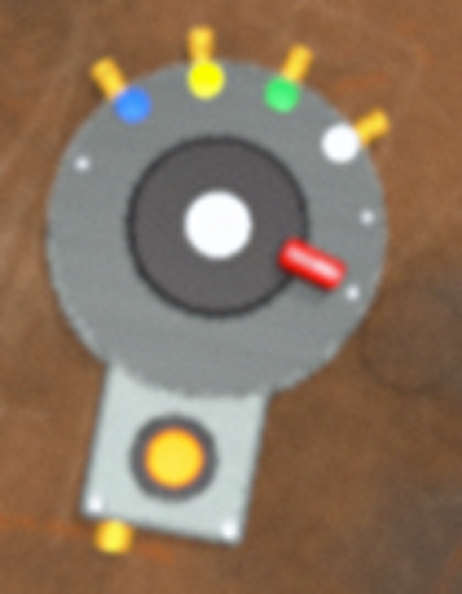

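The crop confirms the layout. The tab is on its first stop (about -105° in the selector frame) and green is at -15°, so the dial must turn +90° counter-clockwise. Next I'll fit the selector frame.

```bash
cat > sel.py <<'E'
from h import *
c=np.load('top.npy',allow_pickle=True).item()
P=[plane(c,*p,.0525)[:2] for p in((244.8,168.6),(260.9,160.3),(278.4,166.1),(292,177.2))]+[plane(c,254.2,248.6,.062)[:2]]
M=[.076*np.array([np.cos(a),np.sin(a)]) for a in np.radians([45,15,-15,-45])]+[np.array([-.118,0])]
P=np.array(P);M=np.array(M);pm,mm=P.mean(0),M.mean(0)
U,_,V=np.linalg.svd((M-mm).T@(P-pm));R=V.T@U.T;ax=pm-R@mm;th=np.arctan2(R[1,0],R[0,0])
def pos(j,r,off):  # off: CCW tangential offset
    a=th+j-1.833; return ax+r*np.array([np.cos(a),np.sin(a)])+off*np.array([-np.sin(a),np.cos(a)]), a+np.pi/2
if __name__=='__main__':
    print(ax,np.degrees(th),'resid mm',((P-(ax+M@R.T))*1e3).round(1).tolist())
    print('hub',plane(c,264.1,195.5,.067), 'btn',ax+R@[-.118,0])
    t=plane(c,284.3,204.8,.09)[:2]-ax; print('tab r,joint',np.hypot(*t),np.arctan2(t[1],t[0])-th+1.833)
    p,a=pos(0,.055,-.035);print('start',p,a)
    for j in np.arange(0,1.6,.1309): p,a=pos(j,.055,-.0165);print(round(j,3),p.round(4),round(a,3))
E
python3 sel.py
```

```text
[0.5319958  0.10200067] -10.06583957416687 resid mm [[-1.5, -0.5], [4.3, 0.7], [-1.4, 0.2], [-0.8, -0.2], [-0.5, -0.2]]
hub [0.53122257 0.10201176 0.067     ] btn [0.4158121  0.12262468]
tab r,joint 0.048292145194140566 -0.055968375602532205
start [0.47697663 0.06703081] -0.4378857157518592
0.0 [0.4937 0.0592] -0.438
0.131 [0.4996 0.0546] -0.307
0.262 [0.5061 0.0507] -0.176
0.393 [0.513  0.0478] -0.045
0.524 [0.5203 0.0458] 0.086
0.654 [0.5277 0.0447] 0.217
0.785 [0.5352 0.0447] 0.348
0.916 [0.5427 0.0456] 0.478
1.047 [0.5499 0.0475] 0.609
1.178 [0.5569 0.0503] 0.74
1.309 [0.5634 0.054 ] 0.871
1.44 [0.5694 0.0585] 1.002
1.571 [0.5748 0.0637] 1.133
```

Request:
send_rows:
  moves: [0,1.5,3.7,0,0,0,-0.05,0,3,7.4,0,0,0,-0.1,0,4.5,11.1,0,0,0,-0.15,0,6,14.8,0,0,0,-0.2,0,7.5,18.5,0,0,0,-0.25]
  grip_force: 20

```text
time: 0.52
position: [0.2782, -0.404, 0.2361]
tool_rot: [0.999, 0.039, -0.0, -0.001]
ft_force: [0.3, 0.0, -0.2]
grip_width: 0.0617
grip_force: 0.0
```

Request:
send_rows:
  moves: [0,1.5,3.7,0,0,0,-0.05,0,3,7.4,0,0,0,-0.1,0,4.5,11.1,0,0,0,-0.15,0,6,14.8,0,0,0,-0.2,0,7.5,18.5,0,0,0,-0.25]

```text
time: 0.93
position: [0.3531, -0.2191, 0.2364]
tool_rot: [0.996, -0.086, -0.0, -0.0]
ft_force: [1.0, -1.1, 0.2]
grip_width: 0.0282
grip_force: 0.0
```

Request:
send_rows:
  moves: [0,1.5,3.7,0,0,0,-0.05,0,3,7.4,0,0,0,-0.1,0,4.5,11.1,0,0,0,-0.15,0,6,14.8,0,0,0,-0.2,0,7.5,18.5,0,0,0,-0.25]

```text
time: 1.35
position: [0.4281, -0.0341, 0.2365]
tool_rot: [0.978, -0.209, -0.0, 0.0]
ft_force: [1.2, -1.0, 0.2]
grip_width: 0.0015
grip_force: 0.0
```

Request:
send_rows:
  moves: [0,1.5,3,-2,0,0,0,0,3,6,-4,0,0,0,0,4.4,9.5,-5,0,0,0,0,4.5,10,-6,0,0,-0.02,0,4.5,10,-6,0,0,-0.02]

```text
time: 1.77
position: [0.4719, 0.0663, 0.1745]
tool_rot: [0.976, -0.216, -0.002, 0.0]
ft_force: [-0.1, -0.7, 0.8]
grip_width: 0.0002
grip_force: 0.0
```

```bash
python3 - <<'E'
from h import *
o=monitor.get_obs();print(o['position'],o['tool_rot'],o['grip_width'])
c=cam('wrist');cv2.imwrite('pics/w1.png',c['pixels']);c['pose']=(o['position'],o['tool_rot']);np.save('w1.npy',c,allow_pickle=True)
print(c['hand_eye'],c['fovy'])
E
```

```text
[0.47192946 0.06628256 0.17454379] [ 9.76421729e-01 -2.15860323e-01 -2.21395692e-03  1.63029783e-04] 0.0002334904380399324
[[-1.39519278e-04 -9.65229776e-01 -2.61402870e-01  7.17849719e-02]
 [ 9.99999807e-01 -2.92896174e-04  5.47786093e-04  7.24257372e-04]
 [-6.05303348e-04 -2.61402743e-01  9.65229630e-01 -1.48444474e-01]
 [ 0.00000000e+00  0.00000000e+00  0.00000000e+00  1.00000000e+00]] 65.70646984690485
```

View pics/w1.png

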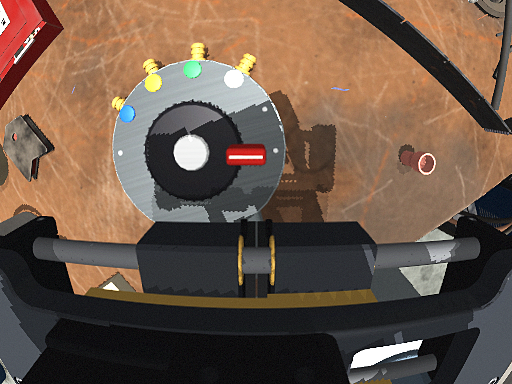

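The wrist view shows the tab at (246,155), the hub at (191,152) and the green cap at (192,69). The closed fingertips are at (257,250), lined up behind the tab. I'll cross-check with rays.

```bash
cat > wr.py <<'E'
from meas import *
from scipy.spatial.transform import Rotation as Ro
import sel
def wplane(c,u,v,z):
    p,q=c['pose'];T=np.array(c['hand_eye']);x,y=u-c['cx'],v-c['cy'];r=np.hypot(x,y);a=r/c['f']
    d=np.array([x/r*np.sin(a),y/r*np.sin(a),np.cos(a)]);R=Ro.from_quat(q).as_matrix()
    o=R@T[:3,3]+p;d=R@T[:3,:3]@d;return o+d*(z-o[2])/d[2]
def look(c,box=(90,30,340,230)):
    for n,lo,hi,z in(('blue',(100,120,80),(125,255,255),.0525),('green',(45,80,80),(85,255,255),.0525),('white',(0,0,170),(180,45,255),.0525),('red',(0,150,80),(10,255,255),.0915)):
        for a,p in blobs(c['pixels'],lo,hi,box,80):
            w=wplane(c,*p,z)[:2];d=w-sel.ax;print(n,a,p.round(),w.round(4),'r',np.hypot(*d).round(4),'selang',round(float(np.degrees(np.arctan2(d[1],d[0])-sel.th)),1))
E
python3 - <<'E'
from wr import *
c=np.load('w1.npy',allow_pickle=True).item();look(c);print(wplane(c,191,152,.067))
E
```

```text
blue 170 [126. 113.] [0.5928 0.1464] r 0.0753 selang 46.2
green 241 [192.  69.] [0.5989 0.0701] r 0.0741 selang -15.4
white 5567 [189. 107.] [0.5686 0.088 ] r 0.0391 selang -10.9
white 940 [190. 152.] [0.5301 0.1054] r 0.0039 selang 128.5
white 98 [246. 157.] [0.5037 0.0609] r 0.0499 selang -114.5
red 652 [246. 154.] [0.5106 0.0561] r 0.0506 selang -104.9
[0.53022217 0.10107016 0.067     ]
```

Request:
send_rows:
  moves: [0,0,0,-3,0,0,0,0,0,0,-6,0,0,0,0,0,0,-8.5,0,0,0,0,0,0,-9,0,0,0,0,0,0,-9,0,0,0]

```text
time: 2.23
position: [0.4719, 0.0629, 0.0858]
tool_rot: [0.976, -0.219, -0.002, 0.0]
ft_force: [-0.2, 0.8, 0.2]
grip_width: 0.0004
grip_force: 0.0
```

Request:
send_rows:
  moves: [0,0.7,-0.2,0,0,0,0,0,1.4,-0.5,0,0,0,0,0,2.1,-0.7,0,0,0,0,0,2.4,-0.9,0,0,0,0.06,0,2.7,-1.1,0,0,0,0.13]

```text
time: 2.65
position: [0.5006, 0.0523, 0.0877]
tool_rot: [0.988, -0.152, 0.0, 0.0]
ft_force: [-2.4, -0.8, 1.0]
grip_width: 0.0006
grip_force: 1.0
```

Request:
send_rows:
  moves: [0,0.3,-0.2,0,0,0,0.065,0,0.6,-0.4,0,0,0,0.13,0,0.95,-0.55,0,0,0,0.195,0,1.3,-0.7,0,0,0,0.26,0,1.65,-0.8,0,0,0,0.325]

```text
time: 3.07
position: [0.5173, 0.0445, 0.0879]
tool_rot: [1.0, 0.01, 0.0, 0.0]
ft_force: [-4.4, -0.3, 3.1]
grip_width: 0.0004
grip_force: 2.1
```

Request:
send_rows:
  moves: [0,0.35,-0.1,0,0,0,0.065,0,0.75,-0.15,0,0,0,0.13,0,1.1,-0.2,0,0,0,0.195,0,1.5,-0.2,0,0,0,0.26,0,1.9,-0.2,0,0,0,0.325]

```text
time: 3.48
position: [0.5365, 0.0427, 0.0878]
tool_rot: [0.985, 0.171, 0.001, 0.0]
ft_force: [-0.9, 0.8, -0.0]
grip_width: 0.0007
grip_force: 0.3
```

```bash
python3 - <<'E'
from wr import *
o=monitor.get_obs();c=cam('wrist');c['pose']=(o['position'],o['tool_rot']);look(c,(60,20,450,300));print(o['position'],o['tool_rot'])
cv2.imwrite('pics/w2.png',c['pixels'])
E
```

```text
blue 347 [132.  92.] [0.5923 0.1468] r 0.0751 selang 46.7
green 565 [247. 118.] [0.5989 0.0701] r 0.0742 selang -15.4
white 3733 [172. 108.] [0.5903 0.117 ] r 0.0602 selang 24.5
white 134 [ 93. 112.] [0.5724 0.1715] r 0.0803 selang 69.9
white 547 [278. 172.] [0.5739 0.0404] r 0.0745 selang -45.7
white 1440 [160. 204.] [0.5273 0.1067] r 0.0066 selang 145.1
white 184 [238. 218.] [0.5359 0.0542] r 0.048 selang -75.3
red 1681 [241. 206.] [0.5568 0.0573] r 0.0511 selang -50.9
[0.53647751 0.0426818  0.08778094] [9.85244096e-01 1.71153484e-01 7.20817774e-04 1.92067133e-04]
```

View pics/w2.png

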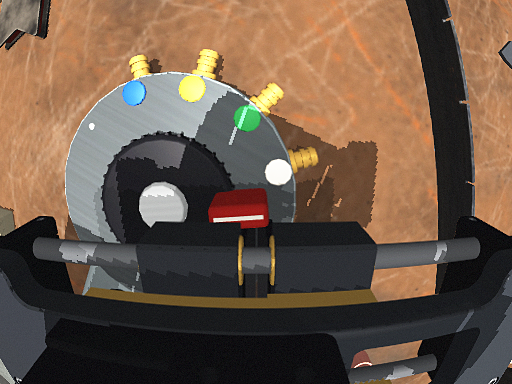

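The tab (241,206) is pushed from its side and is clicking into the white stop, so the push works. I'll continue along the arc to green.

Request:
send_rows:
  moves: [0,0.35,0,0,0,0,0.065,0,0.75,0.1,0,0,0,0.13,0,1.1,0.2,0,0,0,0.195,0,1.45,0.3,0,0,0,0.26,0,1.8,0.4,0,0,0,0.325]

```text
time: 3.95
position: [0.554, 0.046, 0.0878]
tool_rot: [0.945, 0.328, -0.0, 0.001]
ft_force: [-2.4, -1.7, 3.1]
grip_width: 0.0006
grip_force: 1.8
```

Request:
send_rows:
  moves: [0,0.35,0.15,0,0,0,0.065,0,0.65,0.35,0,0,0,0.13,0,1,0.55,0,0,0,0.195,0,1,0.55,0,0,0,0.195,0,1,0.55,0,0,0,0.195]

```text
time: 4.37
position: [0.5649, 0.0522, 0.0875]
tool_rot: [0.909, 0.416, 0.001, 0.001]
ft_force: [-0.5, 0.9, 1.0]
grip_width: 0.0006
grip_force: 0.0
```

```bash
cat > l.py <<'E'
import sys
from wr import *
o=monitor.get_obs();c=cam('wrist');c['pose']=(o['position'],o['tool_rot']);look(c,(60,20,450,300));print(o['position'],o['tool_rot'],o['ft_force'])
cv2.imwrite(f'pics/{sys.argv[1]}.png',c['pixels'])
E
python3 l.py w3
```

```text
blue 161 [187.  85.] [0.5915 0.1472] r 0.0747 selang 47.3
green 565 [277. 168.] [0.5991 0.0705] r 0.0741 selang -15.1
white 8234 [157. 113.] [0.566  0.1475] r 0.0568 selang 63.3
white 1436 [159. 204.] [0.5247 0.1039] r 0.0075 selang 175.7
white 193 [237. 214.] [0.5596 0.0642] r 0.0468 selang -43.8
white 109 [278. 219.] [0.5783 0.0439] r 0.0743 selang -41.4
white 482 [425. 256.] [ 0.6455 -0.0594] r 0.1973 selang -44.8
white 114 [ 75. 256.] [0.4349 0.122 ] r 0.0992 selang 178.4
red 1785 [239. 204.] [0.5751 0.0766] r 0.0501 selang -20.5
[0.56494164 0.05219107 0.08753444] [9.09325877e-01 4.16081673e-01 1.37999954e-03 7.65415307e-04] [-0.48743855  0.88245989  1.01529179]
```

View pics/w3.png

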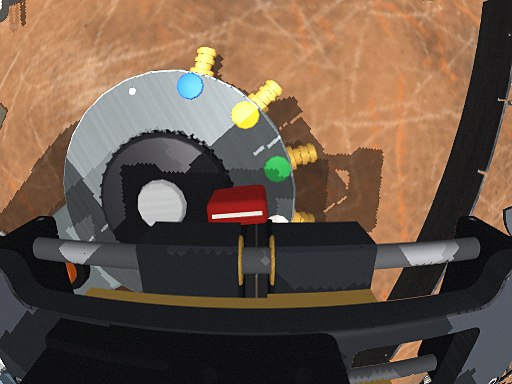

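The force is near zero, so it has probably clicked. I'll back off, lift and check.

Request:
send_rows:
  moves: [0,-0.6,-0.8,0,0,0,0,0,-1.2,-1.6,0,0,0,0,0,-1.2,-1.6,3,0,0,0,0,-1.2,-1.6,6,0,0,0,0,-1.2,-1.6,9,0,0,0]

```text
time: 4.83
position: [0.5499, 0.0354, 0.1768]
tool_rot: [0.909, 0.416, -0.001, -0.001]
ft_force: [0.9, -0.6, -0.8]
grip_width: 0.0006
grip_force: 0.0
```

Request:
send_rows:
  moves: [0,-2,1,0,0,0,-0.1,0,-4,2,0,0,0,-0.2,0,-6,3,0,0,0,-0.3,0,-8,4,0,0,0,-0.4,0,-8,4,0,0,0,-0.4]

```text
time: 5.25
position: [0.465, 0.0773, 0.1761]
tool_rot: [0.974, 0.227, -0.004, -0.001]
ft_force: [-1.3, -0.4, -0.4]
grip_width: 0.0003
grip_force: 0.0
```

```bash
python3 l.py w4
python3 - <<'E'
from meas import *
import sel
c=cam('top');cv2.imwrite('pics/t4.png',c['pixels'])
for a,p in blobs(c['pixels'],(0,150,80),(8,255,255),(225,150,310,275)):
    w=plane(c,*p,.0915)[:2]-sel.ax;print('top red',a,p,np.hypot(*w),np.degrees(np.arctan2(w[1],w[0])-sel.th))
E
```

```text
blue 160 [250.  32.] [0.5934 0.1467] r 0.0759 selang 46.1
green 238 [327.  64.] [0.599  0.0704] r 0.0741 selang -15.2
white 6987 [234.  72.] [0.5538 0.1423] r 0.0458 selang 71.7
white 1797 [334. 110.] [0.5637 0.0451] r 0.0651 selang -50.8
white 112 [320.  86.] [0.577  0.0676] r 0.0567 selang -27.3
white 1005 [263. 113.] [0.5306 0.1025] r 0.0015 selang 172.4
white 312 [ 68. 143.] [0.4221 0.2767] r 0.2064 selang 132.2
white 790 [164. 200.] [0.4139 0.1533] r 0.1288 selang 166.6
white 1638 [103. 278.] [0.2864 0.1908] r 0.2612 selang 170.2
red 570 [317.  87.] [0.5681 0.0751] r 0.0451 selang -26.6
[0.46498596 0.07732896 0.17606777] [ 0.97385621  0.22712999 -0.0037761  -0.00133704] [-1.27115684 -0.44833083 -0.41331682]
top red 13 [277.23076923 173.38461538] 0.0521642321305262 -21.016081286807655
top red 13 [282.         174.76923077] 0.05596412048823466 -31.616282401827714
```

View pics/w4.png

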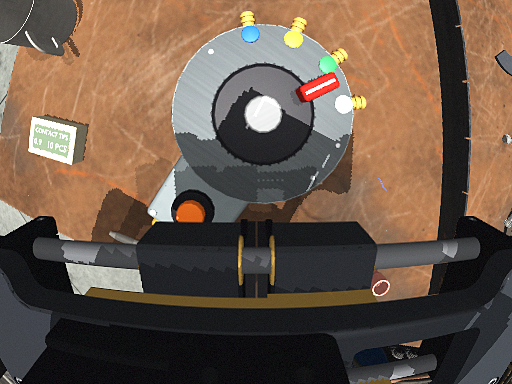

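The wrist view shows the tab at (318,87) between green (327,64) and white (345,103), with parallax. I'll measure the tab's line directly.

```bash
cat > tl.py <<'E'
import sys
from wr import *
def tabline(c,box):
    x0,y0,x1,y1=box;hsv=cv2.cvtColor(c['pixels'],cv2.COLOR_BGR2HSV)[y0:y1,x0:x1]
    red=cv2.inRange(hsv,(0,130,60),(10,255,255))|cv2.inRange(hsv,(172,130,60),(180,255,255))
    hull=np.zeros_like(red);k=max(cv2.findContours(red,0,1)[0],key=cv2.contourArea);cv2.fillConvexPoly(hull,cv2.convexHull(k),255)
    m=(hull>0)&(hsv[...,1]<110)&(hsv[...,2]>130);v,u=np.nonzero(m)
    P=np.array([wplane(c,a+x0,b+y0,.0915)[:2] for a,b in zip(u,v)]);d=P-P.mean(0)
    w=np.linalg.svd(d,full_matrices=False)[2][0];t=P.mean(0)-sel.ax;w=w*np.sign(w@t)
    print('line n',len(P),'len',np.ptp(d@w),'mid r',np.hypot(*t),'mid ang',np.degrees(np.arctan2(t[1],t[0])-sel.th),'dir ang',np.degrees(np.arctan2(w[1],w[0])-sel.th))
if __name__=='__main__':
    o=monitor.get_obs();c=cam('wrist');c['pose']=(o['position'],o['tool_rot']);tabline(c,eval(sys.argv[1]))
E
python3 tl.py "(280,60,350,115)"
```

```text
line n 142 len 0.028901447549194912 mid r 0.048330133870863566 mid ang -27.551371508219095 dir ang -24.652777703560318
```

The tab is at about -26° (joint about 1.38), just past the half step but not seated. I'll go back and push it further, to about joint 1.53.

Request:
send_rows:
  moves: [0,2,-1,0,0,0,0.1,0,4,-2,0,0,0,0.2,0,6,-3,0,0,0,0.3,0,8,-4,0,0,0,0.4,0,8,-4,0,0,0,0.4]

```text
time: 5.82
position: [0.5581, 0.033, 0.177]
tool_rot: [0.909, 0.418, 0.003, 0.003]
ft_force: [1.1, -0.2, 0.3]
grip_width: 0.0002
grip_force: 0.0
```

Request:
send_rows:
  moves: [0,0,0,-3,0,0,0,0,0,0,-6,0,0,0,0,0,0,-8.5,0,0,0,0,0,0,-9,0,0,0.1,0,0,0,-9,0,0,0.1]

```text
time: 6.23
position: [0.5501, 0.036, 0.084]
tool_rot: [0.887, 0.462, -0.002, -0.001]
ft_force: [-0.1, 0.2, 0.5]
grip_width: 0.0005
grip_force: 0.0
```

```bash
python3 tl.py "(180,160,300,250)"; python3 - <<'E'
from wr import *
o=monitor.get_obs();print(o['position'],o['tool_rot'],o['ft_force'])
for j in(1.309,1.44,1.5,1.571):print(j,sel.pos(j,.055,-.0165))
E
```

```text
line n 289 len 0.026224557970939224 mid r 0.04854678893850896 mid ang -26.780376238342868 dir ang -26.170006319917057
[0.55115692 0.03600396 0.08539104] [ 8.87477618e-01  4.60849538e-01 -8.92145037e-04 -6.19485785e-04] [0.55370377 0.06424647 0.84447619]
1.309 (array([0.5634478, 0.0539588]), np.float64(0.8711142842481407))
1.44 (array([0.56945381, 0.05847888]), np.float64(1.0021142842481408))
1.5 (array([0.57199615, 0.06080332]), np.float64(1.0621142842481408))
1.571 (array([0.57481793, 0.06374476]), np.float64(1.1331142842481408))
```

Request:
send_rows:
  moves: [0,0.8,1,0,0,0,0,0,1.4,1.8,0,0,0,0,0,1.7,2.1,0,0,0,0.03,0,1.9,2.3,0,0,0,0.06,0,1.9,2.3,0,0,0,0.06]

```text
time: 6.7
position: [0.5722, 0.0605, 0.0876]
tool_rot: [0.872, 0.49, 0.001, 0.001]
ft_force: [-0.1, -0.3, -0.2]
grip_width: 0.0004
grip_force: 0.0
```

```bash
python3 tl.py "(180,150,300,250)"; python3 -c "
from wr import *
print(monitor.get_obs()['position'])"
```

```text
line n 224 len 0.025788318048146484 mid r 0.0484109832792838 mid ang -15.67673171486512 dir ang -14.98576648265646
[0.57157595 0.06015538 0.08739281]
```

The tab now points at -15.3° and is seated at green, with no force on it. I'll back off and move to the button.

Request:
send_rows:
  moves: [0,-0.6,-0.8,0,0,0,0,0,-1.2,-1.6,0,0,0,0,0,-1.2,-1.6,3,0,0,0,0,-1.2,-1.6,5,0,0,0,0,-1.2,-1.6,5,0,0,0]

```text
time: 7.17
position: [0.5601, 0.0421, 0.1401]
tool_rot: [0.873, 0.488, 0.003, 0.002]
ft_force: [0.0, 0.4, 0.6]
grip_width: 0.0005
grip_force: 0.0
```

Request:
send_rows:
  moves: [0,-3.5,2,0,0,0,-0.1,0,-7,4,0,0,0,-0.2,0,-10.5,6,0,0,0,-0.3,0,-14,8,0,0,0,-0.4,0,-14,8,0,0,0,-0.4]

```text
time: 7.58
position: [0.4067, 0.1249, 0.1355]
tool_rot: [0.952, 0.305, -0.007, -0.002]
ft_force: [-1.2, -0.1, -0.7]
grip_width: 0.0005
grip_force: 0.0
```

```bash
python3 tl.py "(250,20,400,150)"; python3 l.py w5;python3 -c "
from meas import *
c=cam('top')
print([(a,plane(c,*p,.062)) for a,p in blobs(c['pixels'],(10,150,120),(24,255,255),(225,230,290,262))])"
```

```text
white 5343 [298.  64.] [0.5202 0.1611] r 0.0603 selang 111.3
white 219 [386.  47.] [0.5798 0.1139] r 0.0492 selang 24.0
white 186 [411.  51.] [0.5936 0.0945] r 0.0621 selang 3.1
white 1571 [91. 83.] [0.4143 0.2986] r 0.2292 selang 131.0
white 101 [436.  73.] [0.5963 0.0643] r 0.0745 selang -20.3
white 1299 [368. 100.] [0.5327 0.0998] r 0.0023 selang -62.0
white 1358 [426. 123.] [0.5538 0.0453] r 0.0607 selang -58.9
white 210 [390. 170.] [0.4999 0.0468] r 0.0639 selang -110.1
white 1802 [ 86. 225.] [0.2965 0.24  ] r 0.273 selang 159.7
white 138 [ 84. 257.] [0.2617 0.2286] r 0.2984 selang 165.0
white 1670 [103. 278.] [0.254  0.2011] r 0.2951 selang 170.4
red 842 [424.  75.] [0.5665 0.0879] r 0.0372 selang -12.2
[0.41196155 0.1240933  0.13596016] [ 0.95184018  0.30656919 -0.0037954  -0.00109483] [-0.01341709 -0.08581039  0.10626159]
[]Traceback (most recent call last):
  File "tl.py", line 12, in <module>
    o=monitor.get_obs();c=cam('wrist');c['pose']=(o['position'],o['tool_rot']);tabline(c,eval(sys.argv[1]))
                                                                               ~~~~~~~^^^^^^^^^^^^^^^^^^^^^
  File "tl.py", line 6, in tabline
    hull=np.zeros_like(red);k=max(cv2.findContours(red,0,1)[0],key=cv2.contourArea);cv2.fillConvexPoly(hull,cv2.convexHull(k),255)
                              ~~~^^^^^^^^^^^^^^^^^^^^^^^^^^^^^^^^^^^^^^^^^^^^^^^^^^
ValueError: max() iterable argument is empty
```

View pics/w5.png

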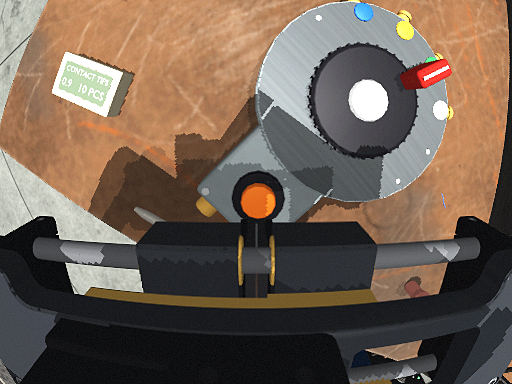

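The wrist view shows the button at (259,200) just ahead of the fingertips and the tab at (427,73) over green. One quick ray check, then press.

```bash
python3 tl.py "(385,45,465,100)"; python3 - <<'E'
from wr import *
o=monitor.get_obs();c=cam('wrist');c['pose']=(o['position'],o['tool_rot'])
print(o['position'],[(a,p,wplane(c,*p,.062)) for a,p in blobs(c['pixels'],(5,150,120),(20,255,255),(225,150,290,221),100)])
E
```

```text
line n 124 len 0.03482859053778277 mid r 0.047699699151177756 mid ang -16.145766442765808 dir ang -14.802249759373748
[0.41963322 0.12287983 0.13666378] [(np.int32(862), array([250.59164733, 206.25174014]), array([0.41650922, 0.12479983, 0.062     ]))]
```

Request:
send_rows:
  moves: [0,0,0,-1.5,0,0,0,0,0,0,-3,0,0,0,0,0,0,-4.5,0,0,0,0,0,0,-5,0,0,0,0,0,0,-5,0,0,0]

```text
time: 8.25
position: [0.4189, 0.1227, 0.0854]
tool_rot: [0.952, 0.305, -0.001, -0.0]
ft_force: [-0.2, 0.2, 0.1]
grip_width: 0.0003
grip_force: 0.0
```

Request:
send_rows:
  moves: [0,-0.3,0,-0.3,0,0,0,0,-0.3,0,-0.7,0,0,0,0,-0.3,0,-1,0,0,0,0,-0.3,0,-1.3,0,0,0,0,-0.3,0,-1.3,0,0,0]

```text
time: 8.67
position: [0.4158, 0.1234, 0.0736]
tool_rot: [0.952, 0.306, 0.0, 0.0]
ft_force: [-0.4, -1.5, 2.6]
grip_width: 0.0002
grip_force: 1.5
```

Request:
send_rows:
  moves: [0,0,0,-0.2,0,0,0,0,0,0,-0.3,0,0,0,0,0,0,-0.4,0,0,0,0,0,0,-0.4,0,0,0,0,0,0,-0.4,0,0,0]

```text
time: 9.08
position: [0.4158, 0.1234, 0.0703]
tool_rot: [0.952, 0.306, 0.001, 0.0]
ft_force: [-1.1, -1.0, 9.4]
grip_width: 0.0007
grip_force: 5.2
```

Request:
send_rows:
  moves: [0,0,0,-0.1,0,0,0,0,0,0,-0.2,0,0,0,0,0,0,-0.2,0,0,0]

```text
time: 9.33
position: [0.4159, 0.1234, 0.0699]
tool_rot: [0.952, 0.306, 0.001, 0.0]
ft_force: [-3.6, -1.8, 28.8]
grip_width: 0.0005
grip_force: 14.7
```

The force climbs steeply with no further travel, so the button is fully down. Releasing.

Request:
send_rows:
  moves: [0,0,0,0.5,0,0,0,0,0,0,1.5,0,0,0,0,0,0,4,0,0,0,0,0,0,7,0,0,0,0,0,0,7,0,0,0]

```text
time: 9.75
position: [0.4181, 0.1238, 0.1411]
tool_rot: [0.952, 0.306, 0.004, 0.001]
ft_force: [0.5, 0.2, 0.3]
grip_width: 0.0008
grip_force: 0.0
```

Request:
send_rows:
  moves: [0,0,-3,2,0,0,0,0,0,-6,4,0,0,0,0,0,-6,4,0,0,0,0,0,-6,4,0,0,0,0,0,-6,4,0,0,0]

```text
time: 10.17
position: [0.4149, 0.0637, 0.177]
tool_rot: [0.952, 0.305, -0.0, -0.0]
ft_force: [-1.2, 0.5, -0.4]
grip_width: -0.0003
grip_force: 0.0
```

```bash
python3 l.py w6
```

```text
white 5701 [216.  84.] [0.4739 0.1492] r 0.0749 selang 151.0
white 119 [331.  25.] [0.5839 0.0978] r 0.0521 selang 5.5
white 94 [353.  32.] [0.5926 0.0774] r 0.0654 selang -12.0
white 2885 [344. 101.] [0.5315 0.0461] r 0.0559 selang -80.4
white 587 [79. 66.] [0.4156 0.2865] r 0.2182 selang 132.3
white 1032 [296.  63.] [0.5321 0.1024] r 0.0005 selang 84.7
white 3502 [ 93. 218.] [0.2856 0.1887] r 0.2613 selang 170.7
white 263 [432. 256.] [ 0.4689 -0.1529] r 0.2626 selang -93.8
white 1348 [ 99. 276.] [0.2188 0.1528] r 0.3173 selang 180.9
red 582 [347.  36.] [0.5687 0.0834] r 0.0411 selang -16.9
[0.41493497 0.06371165 0.17700217] [ 9.52360899e-01  3.04972619e-01 -4.47700029e-04 -4.68366087e-04] [-1.22781855  0.52027827 -0.43711499]
```

View pics/w6.png

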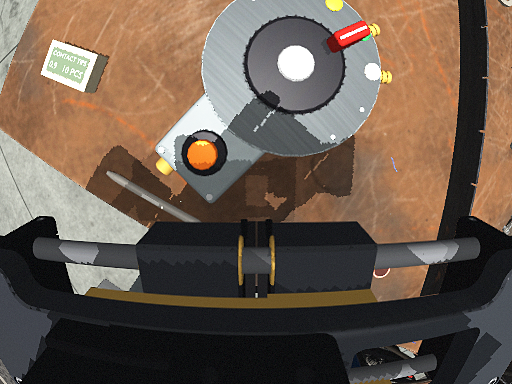

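The tab (350,36) still covers green, the button (203,153) is back up, and the arm is clear. I'll confirm the tab angle and hand in.

```bash
python3 tl.py "(315,10,385,60)" && python3 -c "
from h import *
print(monitor.get_obs()['ft_force']); print(workorder.hand_in())"
```

```text
line n 115 len 0.029263870114629977 mid r 0.04755002840830584 mid ang -15.216890483192914 dir ang -12.008191928668072
[ 0.36983714 -0.13909389  0.83679967]
the job is handed in; nothing more can be done
None
```

The tab is seated at the green stop (measured at -15.2°, nominal -15°), the purge button was then pressed fully down and came back up, nothing else was touched, and the job is handed in after about 10 s of robot time.

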